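Tamp the tipped blocks level in a workbench bin

TASK

In one of the two steel bins on the bench, two wooden packing blocks stick up above the rim, so the bin cannot be stacked. Take the smaller of the two wooden tampers, the one whose plate fits inside the bin, and press those two blocks down flat among the others, touching the blocks with the tamper only. Then stand the tamper upright on the bench again and let go.

Things in the scene. Friction and masses are not known exactly. Their poses are not given: they have to be found in the camera images.
- tamper: The smaller wooden tamper (the other, plate 170 x 125 mm, is too wide for the bin), upright on the bench: plate 128 (x) x 78 (y) x 20 mm with an upright square post, 30 x 30 mm, sides along x and y, reaching from the plate to 140 mm above its underside; 0.25 to 0.5 kg. Origin: centre of the underside; z up the post. Grip the post from above, some 105 mm above the underside.
- bin: Fixed steel bin with two blocks tipped up and four lying loose and flat (tops 24 mm above its underside): outside 158 (x) x 110 (y) x 40 mm high, walls and floor 4 mm, open on top. Origin: centre of its underside, on the bench; x lengthwise, z up. The tamper plate set lengthwise and central reaches both raised ends at once, 11 mm clear of each wall. A like bin has only flat blocks: leave it.
- block_a: Wood block 60 x 28 x 20 mm, 25 g, tipped up in the bin: foot on the floor against a flat block, other end raised on the bin's -x end wall (bin y -33 mm), top edge 10 mm above the rim. Origin: its centre, 27 mm above the bin's underside tipped, 14 mm flat. z: normal of its broad face, 29 degrees off vertical when tipped. A plate pressed on the raised end with 5 to 15 N lays it flat for good.
- block_b: Wood block 60 x 28 x 20 mm, 25 g, tipped up in the bin: foot on the floor against a flat block, other end raised on the bin's +x end wall (bin y +33 mm), top edge 10 mm above the rim. Origin: its centre, 27 mm above the bin's underside tipped, 14 mm flat. z: normal of its broad face, 29 degrees off vertical when tipped. A plate pressed on the raised end with 5 to 15 N lays it flat for good.
Things that resemble listed ones, but are neither listed nor needed, are in the scene too. Leave any red look-alike of the block_b alone. What is shaped like the block_a but purple is not meant.

How it is judged:
On the way:
1. the held tamper is pressed down inside the bin onto the blocks (z of tamper in the frame of bin below 0.036 m and x of tamper in the frame of bin between -0.04 and 0.04 m and y of tamper in the frame of bin between -0.04 and 0.04 m and contact force between the fingers and tamper above 1 N), for 0.1 s.
At the end, for the whole second after the job is handed in: Both once-tipped blocks lie flat in the bin (broad face within 10 degrees of level, centre less than 21 mm above the bin's underside) and at rest, and the tamper stands upright (within 8 degrees) on the bench, at rest (angle between each of block_a, block_b's own z axis and vertical below 0.18 rad and z of block_a in the frame of bin between 0 and 0.021 m and x of block_a in the frame of bin between -0.075 and 0.075 m and y of block_a in the frame of bin between -0.051 and 0.051 m and linear speed of each of block_a, block_b, tamper below 0.02 m/s and z of block_b in the frame of bin between 0 and 0.021 m and x of block_b in the frame of bin between -0.075 and 0.075 m and y of block_b in the frame of bin between -0.051 and 0.051 m and angle between tamper's own z axis and vertical below 0.15 rad and height (world z) of tamper between -0.01 and 0.01 m); the robot touches nothing.
It fails at once if the robot itself pushes on a tipped block instead of using the tamper (contact force between any of the fingers, the arm and block_a above 1 N or contact force between any of the fingers, the arm and block_b above 1 N).
It also fails if it takes over 56 s, if anything falls off the work surface, if the arm or the gripper's body presses on something with over 40 N, if the wrist force passes 120 N, or if a joint passes its speed limit or range.

ROBOT

A 6-joint arm with a two-finger parallel gripper is mounted at the origin on the work surface. World frame = base frame: x ahead of the robot, y to its left, z up, the work surface at z = 0. Lengths are in m, angles in rad, forces in N, time in s.
With the tool pointing down it reaches from about 0.25 to 0.775 m from the base axis. Payload 4 kg.
Tool frame: the origin (TCP) lies midway between the tips of the shut fingers; the grasp point (between the pads) lies 19 mm behind it; z points along the fingers, x is the direction in which the jaws open and shut, and the axes are right-handed (so a half turn about z gives the same grasp; the last joint's range is limited). The gripper opens to 94 mm and grips with 3 to 60 N. Pads are 16 mm wide; open, the fingers measure 119 mm over their backs; the gripper's body (75 mm by 177 mm) begins 78 mm behind the grasp point.
Start: joints at [-0.103, 0.087, 1.371, -0, 1.684, -0.103], TCP at [0.55, -0, 0.206] pointing down, gripper open.
Joint ranges: [-3.1, 3.1], [-0.76, 2.03], [0.27, 2.55], [-1.08, 4.22], [0.17, 2.65], [-2.57, 2.57]. Speed limits (rad/s): [2.79, 2.79, 3.14, 3.14, 3.14, 3.14].

INTERFACE

Orientations are given as [roll, pitch, yaw] about the fixed x, y, z axes, in that order (R = Rz(yaw) Ry(pitch) Rx(roll)).
In Python, from bench import robot gives the robot as it stands.
- The arm moves only by the shell command python3 -m handwheel 'ROWS'. ROWS is a JSON object of lists of equal length, an entry for each row: "delta_pos": the shift along the tool's x, y, z in mm, a list of three; "rotation": the turn, a rotation vector about the tool's x, y, z in rad, a list of three; "claw": the closure, from -1 (fully open) to 1 (shut). In form: {"delta_pos": [[tx, ty, tz], ...], "rotation": [[wx, wy, wz], ...], "claw": [claw, ...]}. A call has exactly 8 rows; each row shifts and turns the commanded pose from where the row before left it, along the tool's axes as they then stand; what a row does not reach is not made up. A row lasts 1/8 s, in which the tool goes at most 62.5 mm and 10.7 degrees, less where a joint would pass 70% of its speed; a pose out of reach is approached as far as the arm can. A call with a gripper value outside its range is refused whole. The fingers move at their own pace and stop on an object; the grip force is fixed at half the most. Time passes only in rows, so rows that do not move let the fingers close, or fill a call up. It gives the time, the measured TCP pose, the force and the opening at its end, in the units of the state.
- robot.get_obs(): the state, without advancing time (a new reading comes with each control period).
- robot.snapshot(name): name is "scene" or "side" or "wrist"; returns a dict with "color" (400x640x3 uint8, red, green, blue), "intrinsics" (3x3 intrinsics, pixels), "eye" and "rotation" of the camera in the world. Camera axes: x right, y down, z forward; pixel columns grow to the right and rows downward; lengths in m; the calibration is good to about 2 mm. The wrist camera is an equidistant fisheye: a pixel r from the principal point sees the ray r / f radians off the axis. A picture is of the moment at which its call begins. There is no depth.
- robot.close_job(): hands the job in, once; it reports no verdict.
The state is a dict: "time": time; "joint_positions": joint angles; "qvel": joint speeds; "joint_torque": joint torques, N m; "tool_pos": TCP position; "ee_rot": TCP orientation; "wrist_force": force on the tool from outside, world axes, zero at the start; "wrist_torque": the same for the moment, N m; "width": finger opening in m.
Only numpy, scipy, OpenCV 4.12 (cv2) and the standard library are available. Lean on these libraries where they do the work, as an engineer would, in place of code of your own. Each camera call takes 0.05 s, during which the arm holds its last target.

## Working session

There is one attempt and no reset: what is moved stays moved. The work goes in short steps, Python scripts to look and compute and a shell command to move; the robot and the scene stay as the last step left them, time stands still between calls to the robot, and variables do not carry over. Pictures are saved under pics/ and viewed, and the job is handed in when it is done.

```bash
mkdir -p pics
cat > h.py <<'E'
from bench import robot
import numpy as np, cv2
def save(n,fn):
    s=robot.snapshot(n); cv2.imwrite('pics/'+fn,s['color'][:,:,::-1]); np.savez('pics/'+fn+'.npz',**{k:np.array(v) for k,v in s.items()}); return s
def plane(s,u,v,z,fish=False):
    K=np.array(s['intrinsics']);x=(u-K[0,2])/K[0,0];y=(v-K[1,2])/K[1,1]
    if fish:
        r=np.hypot(x,y); d=np.array([x/r*np.sin(r),y/r*np.sin(r),np.cos(r)]) if r>0 else np.array([0,0,1.])
    else: d=np.array([x,y,1.])
    d=np.array(s['rotation'])@d; e=np.array(s['eye']); t=(z-e[2])/d[2]; return e+t*d
def load(fn): return dict(np.load('pics/'+fn+'.npz'))
E
python3 - <<'E'
from h import *
for n in ['scene','side','wrist']:
    s=save(n,n+'1.png'); print(n,s['eye'],np.round(s['rotation'],3).tolist(),s['intrinsics'])
print(robot.get_obs())
E
```

```text
scene [1.14817095 0.10065887 1.00652817] [-2.584, 0.01, 1.708] [[446.42769928   0.         322.12965384]
 [  0.         446.42769928 199.01366198]
 [  0.           0.           1.        ]]
side [ 0.18652758 -0.72703799  0.78813589] [-2.301, -0.011, -0.496] [[435.25850291   0.         321.14213896]
 [  0.         435.25850291 189.45506887]
 [  0.           0.           1.        ]]
wrist [0.54977657 0.08334759 0.38420894] [2.85, 0.001, 0.001] [[309.70691629   0.         320.5847672 ]
 [  0.         309.70691629 198.1617151 ]
 [  0.           0.           1.        ]]
{'time': 0.15, 'joint_positions': array([-1.03102840e-01,  8.77700925e-02,  1.37187084e+00, -3.93053035e-06,
        1.68358992e+00, -1.03102973e-01]), 'qvel': array([-3.13660304e-05, -3.30794657e-03, -2.74093830e-03,  9.26841524e-04,
        6.36582421e-04, -9.19649776e-04]), 'joint_torque': array([ 1.24418581e-03, -3.40636396e+01, -3.02795255e+01,  7.18983379e-02,
        3.04441026e-02, -1.11468453e-04]), 'tool_pos': array([5.49591745e-01, 3.46840146e-05, 2.04599719e-01]), 'ee_rot': array([-3.14142793e+00,  1.62990213e-03, -1.72100612e-07]), 'wrist_force': array([-0.6154286 ,  0.62054581, -0.01063714]), 'wrist_torque': array([-0.01647567, -0.00426224, -0.00580007]), 'width': 0.09407162387231205}
```

View pics/scene1.png

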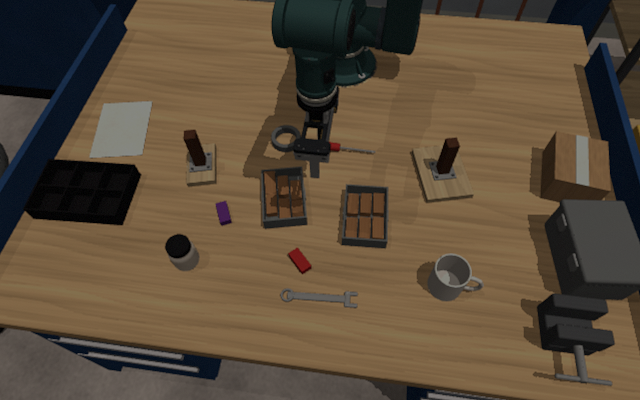

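View pics/side1.png

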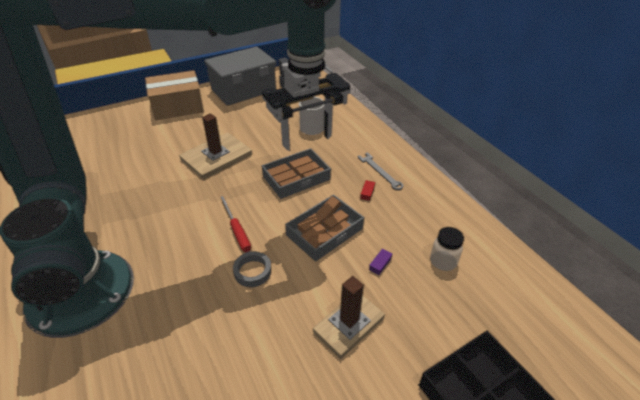

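View pics/wrist1.png

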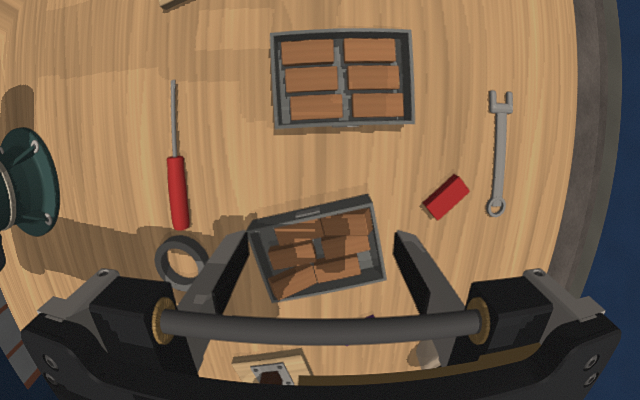

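Three views. In scene, tamper candidates are at (200,160) and (445,170), and bins at (283,197) and (365,215). The tamper at (200,160) has the smaller plate. The bin at (283,197) has the raised blocks. I'll confirm both in enlarged crops.

```bash
python3 - <<'E'
s=open('h.py').read()
s=s.replace("d=np.array(s['rotation'])@d;","d=R.from_euler('xyz',s['rotation']).as_matrix()@d;").replace("import numpy","from scipy.spatial.transform import Rotation as R\nimport numpy")
open('h.py','w').write(s)
E
python3 - <<'E'
from h import *
a=cv2.imread('pics/scene1.png'); b=cv2.imread('pics/side1.png')
c=np.vstack([np.hstack([cv2.resize(a[120:195,165:265],(400,300),interpolation=3),cv2.resize(a[125:215,395:495][:75],(400,300),interpolation=3)]),
 np.hstack([cv2.resize(a[160:235,235:335],(400,300),interpolation=3),cv2.resize(b[270:360,295:415],(400,300),interpolation=3)])])
cv2.imwrite('pics/crops.png',c)
E
```

```text
(no output)
```

View pics/crops.png

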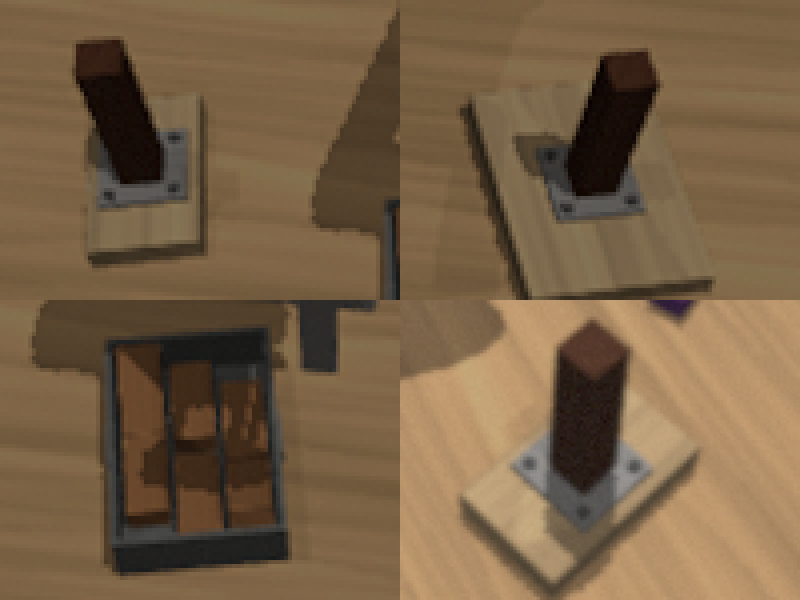

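The crops confirm it: the left tamper (scene ~(200,160)) has the narrow plate, and the bin at (283,197) has blocks leaning up at its ends. Next are rough poses.

Run:
```python
from h import *
s=load('scene1.png'); t=load('side1.png')
P=lambda s,q,z:np.array([plane(s,*a,z) for a in q])
print('post',plane(s,190,134.5,.14), plane(t,295+590/400*0+ (590-400)*.3,270+(350-300)*.3,.14))
q=P(s,[(215.5,144.3),(215.8,180),(187,183.3)],.02);print('plate',q.round(4),'c',(q[0]+q[2])/2)
q2=P(t,[(295+(700-400)*.3,270+150*.3),(295+60*.3,270+198*.3),(295+153*.3,270+284*.3)],.02);print('plate side',q2.round(4),(q2[0]+q2[1])/2)
q=P(s,[(261.8,170.3),(301.8,167),(307,217.5),(263.3,220.8)],.04);print('bin',q.round(4),'c',q.mean(0))
```

```text
post [ 0.46820534 -0.33876994  0.14      ] [ 0.46376948 -0.3459816   0.14      ]
plate [[ 0.3995 -0.3173  0.02  ]
 [ 0.5184 -0.2844  0.02  ]
 [ 0.5389 -0.3581  0.02  ]] c [ 0.46921738 -0.33773652  0.02      ]
plate side [[ 0.5357 -0.3683  0.02  ]
 [ 0.3937 -0.3286  0.02  ]
 [ 0.4148 -0.3998  0.02  ]] [ 0.46468757 -0.34848387  0.02      ]
bin [[ 0.4848 -0.1631  0.04  ]
 [ 0.4602 -0.0592  0.04  ]
 [ 0.6115 -0.0214  0.04  ]
 [ 0.6351 -0.1274  0.04  ]] c [ 0.54790066 -0.09274062  0.04      ]
```

```bash
python3 -m handwheel '{"delta_pos": [[-10,52,-6],[-10,52,-6],[-10,52,-6],[-10,52,-6],[-10,52,-6],[-10,52,-6],[-10,52,-6],[-10,52,-6]], "rotation": [[0,0,0],[0,0,0],[0,0,0],[0,0,0],[0,0,0],[0,0,0],[0,0,0],[0,0,0]], "claw": [-1,-1,-1,-1,-1,-1,-1,-1]}'
python3 - <<'E'
from h import *
s=save('wrist','wrist2.png'); print(s['eye'],s['rotation'])
a=cv2.imread('pics/wrist1.png'); cv2.imwrite('pics/bincrop.png',cv2.resize(a[180:320,235:405],None,fx=4,fy=4,interpolation=3))
E
```

```text
time: 1.15
tool_pos: [0.4694, -0.4175, 0.2532]
ee_rot: [-3.141, 0.0, -0.0]
wrist_force: [0.1, -0.8, 0.7]
width: 0.094
[ 0.46936026 -0.33429657  0.43302233] [ 2.85035471e+00 -3.80967184e-04  1.21683448e-03]
```

View pics/wrist2.png

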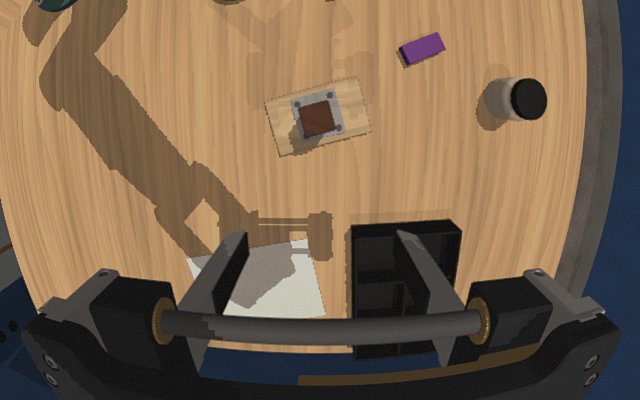

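View pics/bincrop.png

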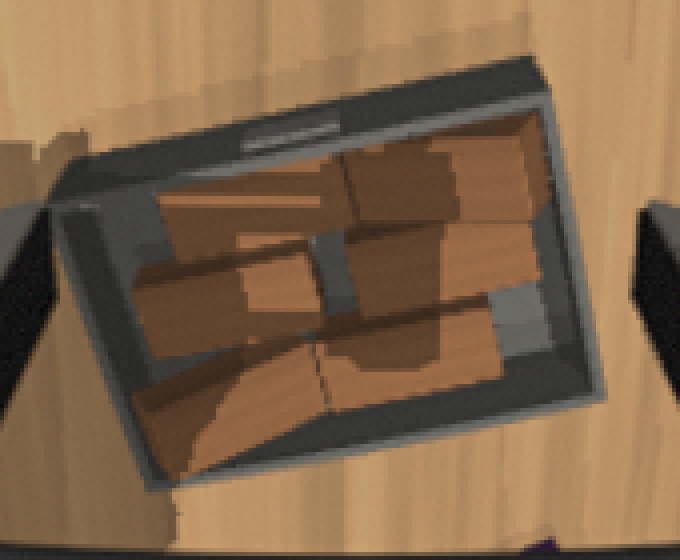

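Run:
```python
from h import *
a=cv2.imread('pics/wrist2.png'); cv2.imwrite('pics/tcrop.png',cv2.resize(a[70:165,255:380],None,fx=6,fy=6,interpolation=3))
s=load('wrist1.png')
q=np.array([plane(s,235+x/4-.4,180+y/4-.4,.04,True) for x,y in [(53,205),(549,92),(606,400),(150,490)]])
c=q.mean(0);print(q.round(4),c)
for i,j in [(0,1),(1,2),(3,2),(0,3)]:
    d=q[j]-q[i];print(np.hypot(*d[:2]),np.degrees(np.arctan2(d[1],d[0])))
```

```text
[[ 0.4603 -0.062   0.04  ]
 [ 0.6097 -0.0253  0.04  ]
 [ 0.6357 -0.1316  0.04  ]
 [ 0.4837 -0.1678  0.04  ]] [ 0.54732975 -0.09667793  0.04      ]
0.15391795259317564 13.784134333754519
0.10935811155904512 -76.28272829260445
0.15625600398586675 13.385277380269455
0.10829827639093369 -77.51845028441222
```

View pics/tcrop.png

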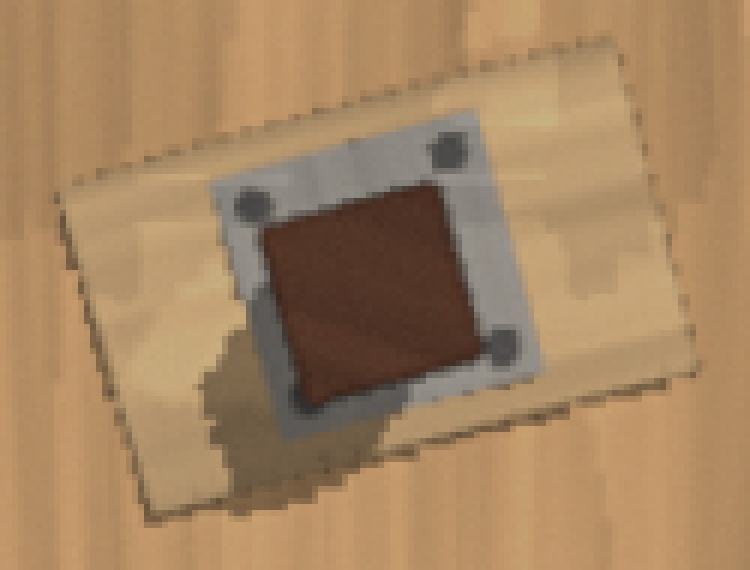

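Run:
```python
from h import *
s=load('wrist2.png')
for z,C in [(.02,[(62,190),(615,42),(695,370),(150,518)]),(.14,[(262,230),(437,183),(483,352),(318,402)])]:
  q=np.array([plane(s,255+x/6-.4,70+y/6-.4,z,True) for x,y in C])
  print(q.mean(0))
  for i,j in [(0,1),(1,2),(3,2),(0,3)]:
    d=q[j]-q[i];print(np.hypot(*d[:2]).round(4),np.degrees(np.arctan2(d[1],d[0])).round(2))
```

```text
[ 0.46587494 -0.34467237  0.02      ]
0.1259 14.98
0.0755 -75.51
0.1268 15.53
0.0767 -76.1
[ 0.46621248 -0.34397441  0.14      ]
0.0282 15.04
0.0276 -74.65
0.0271 17.12
0.0286 -72.47
```

```bash
python3 -m handwheel '{"delta_pos": [[-1,-36,0],[-2,-37,0],[0,0,0],[0,0,0],[0,0,30],[0,0,30],[0,0,0],[0,0,0]], "rotation": [[0,0,0],[0,0,0],[0,0,-0.133],[0,0,-0.132],[0,0,0],[0,0,0],[0,0,0],[0,0,0]], "claw": [-1,-1,-1,-1,-1,-1,-1,-1]}'
python3 - <<'E'
from h import *
save('wrist','wrist3.png');save('side','side3.png')
E
```

```text
time: 2.2
tool_pos: [0.4673, -0.3432, 0.1945]
ee_rot: [3.141, -0.001, 0.265]
wrist_force: [-0.1, -0.1, 1.4]
width: 0.0941
```

View pics/side3.png

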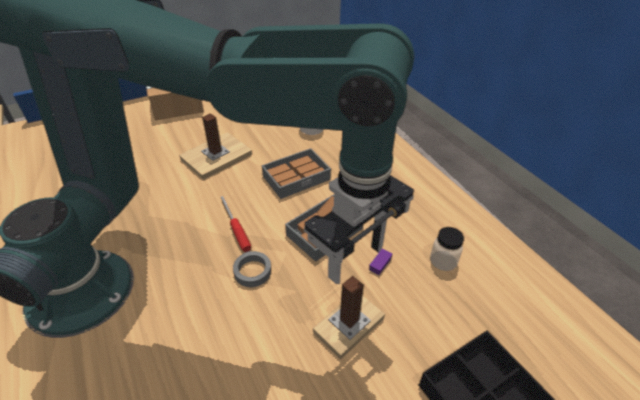

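View pics/wrist3.png

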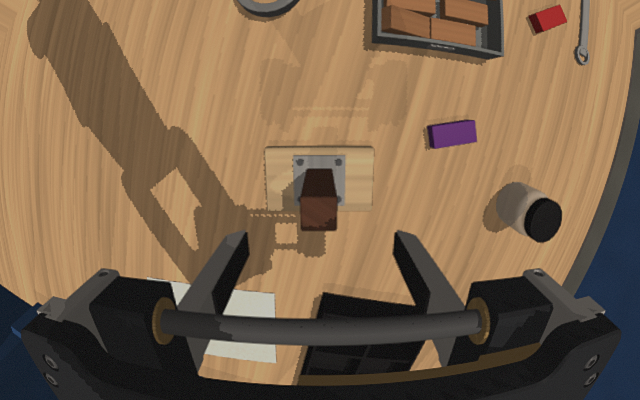

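Run:
```python
from h import *
s=load('wrist3.png')
print(plane(s,319,212.5,.14,True), plane(s,319.5,178.5,.02,True))
a=cv2.imread('pics/wrist3.png'); cv2.imwrite('pics/t3.png',cv2.resize(a[130:250,250:390],None,fx=5,fy=5,interpolation=3))
```

```text
[ 0.46582322 -0.34262424  0.14      ] [ 0.4659899  -0.34267683  0.02      ]
```

View pics/t3.png

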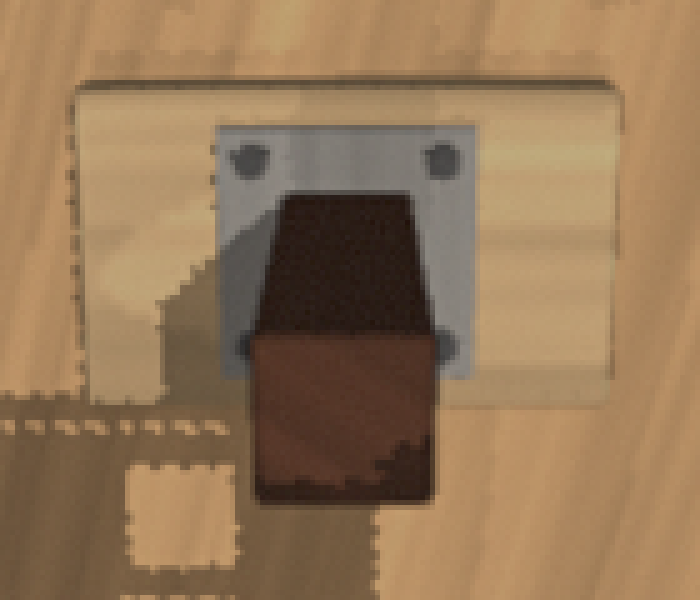

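The view shows the post top at (318.6,213.6). It is aligned with the jaws, within about 1 mm of the TCP. Next: descend and grip.

```bash
python3 -m handwheel '{"delta_pos": [[0,0,30],[0,0,30],[0,0,28],[0,0,20],[0,0,0],[0,0,0],[0,0,0],[0,0,0]], "rotation": [[0,0,0],[0,0,0],[0,0,0],[0,0,0],[0,0,0],[0,0,0],[0,0,0],[0,0,0]], "claw": [-1,-1,-1,-1,-1,1,1,1]}'
python3 -m handwheel '{"delta_pos": [[0,0,0],[0,0,0],[0,0,0],[0,0,-10],[0,0,-10],[0,0,0],[0,0,0],[0,0,0]], "rotation": [[0,0,0],[0,0,0],[0,0,0],[0,0,0],[0,0,0],[0,0,0],[0,0,0],[0,0,0]], "claw": [1,1,1,1,1,1,1,1]}'
python3 - <<'E'
from h import *
save('side','side4.png')
E
```

```text
time: 3.3
tool_pos: [0.4675, -0.3434, 0.0867]
ee_rot: [3.14, -0.001, 0.265]
wrist_force: [-0.5, 0.3, 0.5]
width: 0.0673
time: 4.3
tool_pos: [0.4667, -0.3427, 0.1048]
ee_rot: [-3.14, 0.001, 0.265]
wrist_force: [-0.6, 0.1, -4.9]
width: 0.03
```

View pics/side4.png

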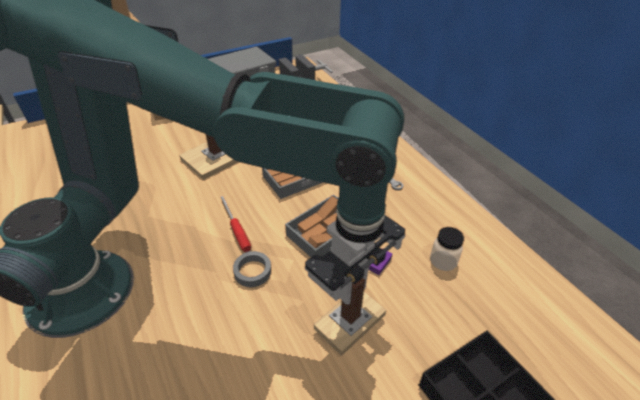

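```bash
python3 -m handwheel '{"delta_pos": [[0,0,-20],[0,0,-30],[0,0,-20],[0,0,-15],[7,-10,-5],[15,-25,0],[20,-30,0],[20,-30,0]], "rotation": [[0,0,0],[0,0,0],[0,0,0],[0,0,0],[0,0,0],[0,0,0],[0,0,0],[0,0,0]], "claw": [1,1,1,1,1,1,1,1]}'
python3 -m handwheel '{"delta_pos": [[20,-30,0],[20,-30,0],[20,-30,0],[15,-22,0],[5,-10,0],[0,0,0],[0,0,0],[0,0,0]], "rotation": [[0,0,0],[0,0,0],[0,0,0],[0,0,0],[0,0,0],[0,0,0.014],[0,0,0.014],[0,0,0]], "claw": [1,1,1,1,1,1,1,1]}'
python3 - <<'E'
from h import *
for n in ['scene','side','wrist']: save(n,n+'5.png')
E
```

```text
time: 5.35
tool_pos: [0.5019, -0.2329, 0.1942]
ee_rot: [-3.139, 0.001, 0.265]
wrist_force: [-0.0, 0.1, -4.8]
width: 0.0297
time: 6.35
tool_pos: [0.547, -0.0974, 0.1955]
ee_rot: [3.141, 0.0, 0.235]
wrist_force: [-0.1, 0.5, -4.3]
width: 0.0296
```

View pics/side5.png

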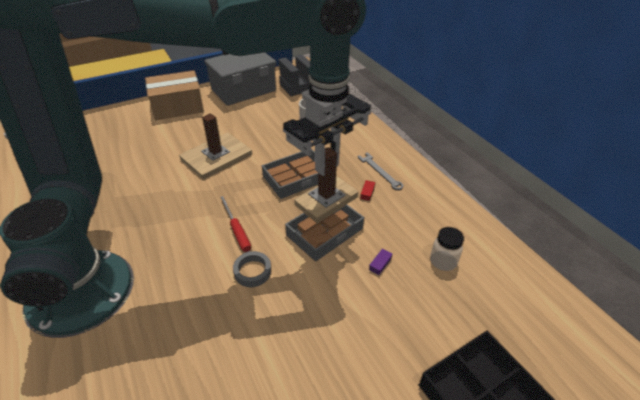

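View pics/wrist5.png

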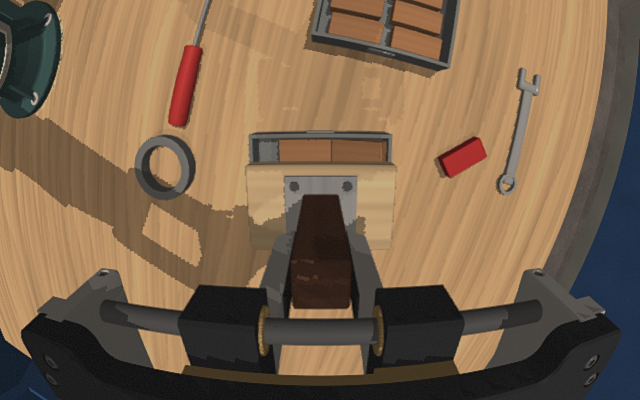

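View pics/scene5.png

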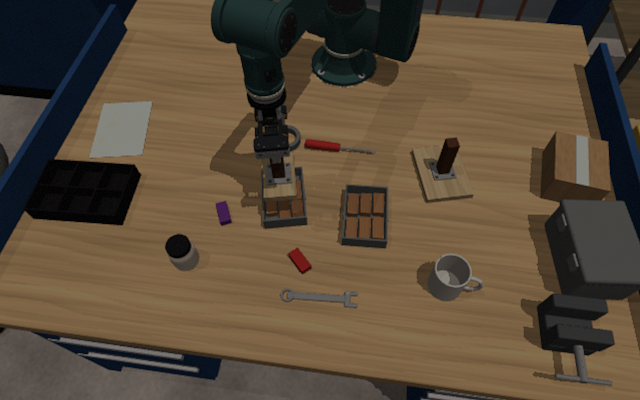

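Run:
```python
from h import *
a=cv2.imread('pics/wrist5.png'); cv2.imwrite('pics/t5.png',cv2.resize(a[120:260,235:405],None,fx=4,fy=4,interpolation=3))
b=cv2.imread('pics/side5.png'); cv2.imwrite('pics/s5.png',cv2.resize(b[140:260,270:380],None,fx=5,fy=5,interpolation=3))
```

```text
(no output)
```

View pics/t5.png

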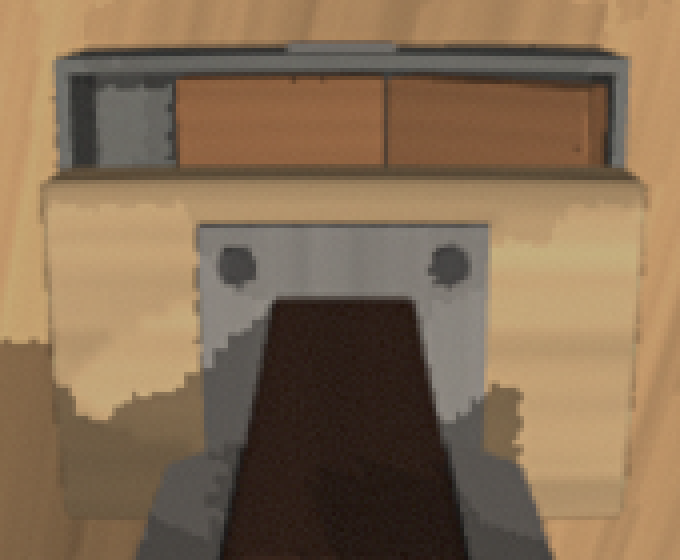

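View pics/s5.png

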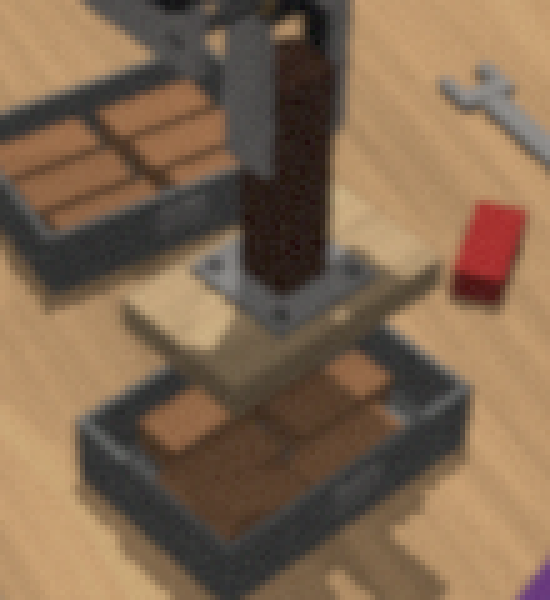

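Run:
```python
from h import *
s=load('wrist5.png')
o=robot.get_obs();M=R.from_euler('xyz',o['ee_rot']).as_matrix()
for z,C in [(.04,[(57,59),(629,58)]),(.1295,[(45,184),(642,182)])]:
  for x,y in C:
    p=plane(s,235+x/4-.4,120+y/4-.4,z,True); print(z,p.round(4),(M.T@(p-o['tool_pos'])*1000).round(1))
```

```text
0.04 [ 0.4574 -0.0615  0.04  ] [-78.9 -55.6 155.5]
0.04 [ 0.61   -0.0244  0.04  ] [ 78.1 -56.  155.6]
0.1295 [ 0.4785 -0.0752  0.1295] [-61.6 -37.3  66. ]
0.1295 [ 0.5976 -0.0461  0.1295] [ 61.1 -37.8  66.1]
```

```bash
python3 -m handwheel '{"delta_pos": [[0,-2,10],[0,0,15],[0,0,15],[0,0,10],[0,0,6],[0,0,4],[0,0,4],[0,0,4]], "rotation": [[0,0,0],[0,0,0],[0,0,0],[0,0,0],[0,0,0],[0,0,0],[0,0,0],[0,0,0]], "claw": [1,1,1,1,1,1,1,1]}'
```

```text
time: 7.5
tool_pos: [0.547, -0.0945, 0.1277]
ee_rot: [3.141, -0.001, 0.237]
wrist_force: [-0.7, -0.2, -3.5]
width: 0.0297
```

Underside is at about 0.042. I'll carry on down slowly.

```bash
python3 -m handwheel '{"delta_pos": [[0,0,3],[0,0,3],[0,0,3],[0,0,3],[0,0,2],[0,0,0],[0,0,0],[0,0,0]], "rotation": [[0,0,0],[0,0,0],[0,0,0],[0,0,0],[0,0,0],[0,0,0],[0,0,0],[0,0,0]], "claw": [1,1,1,1,1,1,1,1]}'
```

```text
time: 8.5
tool_pos: [0.5468, -0.0946, 0.1151]
ee_rot: [3.141, -0.001, 0.237]
wrist_force: [-3.3, -0.5, 5.5]
width: 0.0298
```

```bash
python3 -m handwheel '{"delta_pos": [[0,0,2],[0,0,2],[0,0,1],[0,0,1],[0,0,0],[0,0,0],[0,0,0],[0,0,0]], "rotation": [[0,0,0],[0,0,0],[0,0,0],[0,0,0],[0,0,0],[0,0,0],[0,0,0],[0,0,0]], "claw": [1,1,1,1,1,1,1,1]}'
python3 - <<'E'
from h import *
for n in ['side','wrist']: save(n,n+'6.png')
b=cv2.imread('pics/side6.png'); cv2.imwrite('pics/s6.png',cv2.resize(b[140:260,270:380],None,fx=5,fy=5,interpolation=3))
E
```

```text
time: 9.5
tool_pos: [0.547, -0.0951, 0.1149]
ee_rot: [3.138, -0.003, 0.237]
wrist_force: [-10.1, 1.6, 25.7]
width: 0.0299
```

View pics/s6.png

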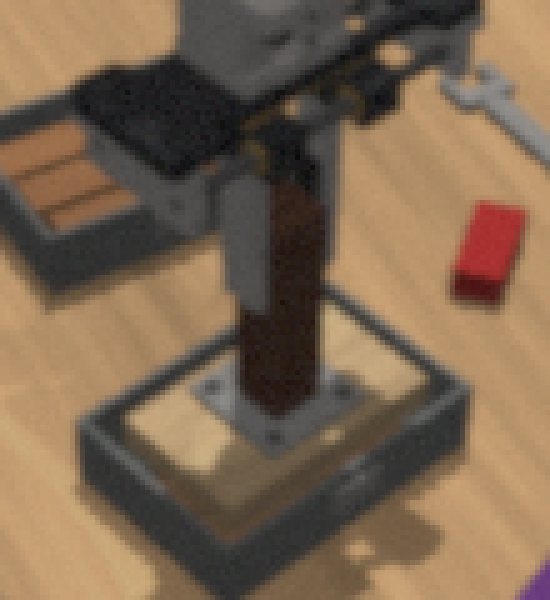

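View pics/wrist6.png

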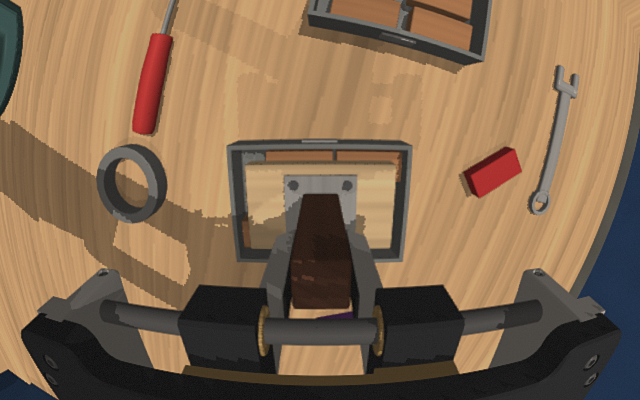

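Run:
```python
from h import *
a=cv2.imread('pics/wrist6.png'); cv2.imwrite('pics/t6.png',cv2.resize(a[130:270,225:415],None,fx=4,fy=4,interpolation=3))
```

```text
(no output)
```

View pics/t6.png

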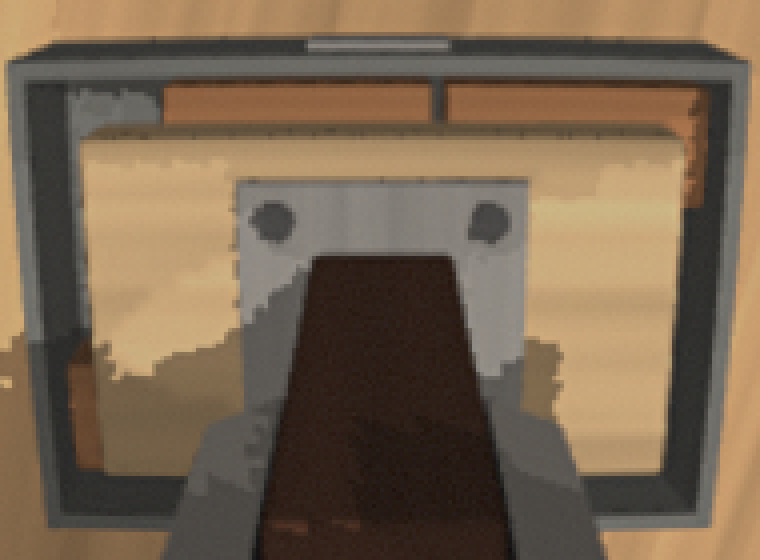

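```bash
python3 -m handwheel '{"delta_pos": [[0,0,1],[0,0,1],[0,0,1],[0,0,0],[0,0,0],[0,0,0],[0,0,0],[0,0,0]], "rotation": [[0,0,0],[0,0,0],[0,0,0],[0,0,0],[0,0,0],[0,0,0],[0,0,0],[0,0,0]], "claw": [1,1,1,1,1,1,1,1]}'
```

```text
time: 10.6
tool_pos: [0.5471, -0.0951, 0.1149]
ee_rot: [3.137, -0.004, 0.237]
wrist_force: [-15.4, 2.3, 35.1]
width: 0.0298
```

```bash
python3 -m handwheel '{"delta_pos": [[0,0,-6],[0,0,-6],[0,0,-10],[0,0,-20],[0,0,-25],[0,0,-25],[0,0,0],[0,0,0]], "rotation": [[0,0,0],[0,0,0],[0,0,0],[0,0,0],[0,0,0],[0,0,0],[0,0,0],[0,0,0]], "claw": [1,1,1,1,1,1,1,1]}'
python3 -m handwheel '{"delta_pos": [[0,20,0],[0,30,0],[0,30,0],[0,30,0],[0,30,0],[0,20,0],[0,0,0],[0,0,0]], "rotation": [[0,0,0],[0,0,0],[0,0,0],[0,0,0],[0,0,0],[0,0,0],[0,0,0],[0,0,0]], "claw": [1,1,1,1,1,1,1,1]}'
python3 - <<'E'
from h import *
for n in ['scene','side','wrist']: save(n,n+'7.png')
a=cv2.imread('pics/scene7.png');b=cv2.imread('pics/side7.png')
cv2.imwrite('pics/c7.png',np.hstack([cv2.resize(a[160:235,245:320],(400,400),interpolation=3),cv2.resize(b[180:265,280:365],(400,400),interpolation=3)]))
E
```

```text
time: 11.6
tool_pos: [0.5463, -0.0943, 0.1947]
ee_rot: [-3.14, 0.002, 0.237]
wrist_force: [-0.3, -0.2, -4.4]
width: 0.0299
time: 12.6
tool_pos: [0.5841, -0.2493, 0.196]
ee_rot: [-3.14, 0.0, 0.237]
wrist_force: [0.9, 0.9, -4.9]
width: 0.0298
```

View pics/wrist7.png

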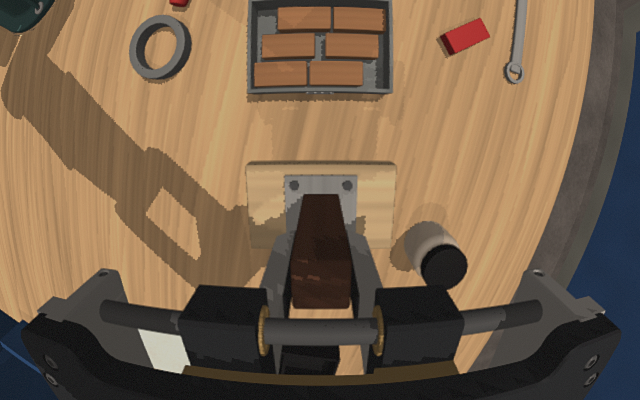

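View pics/c7.png

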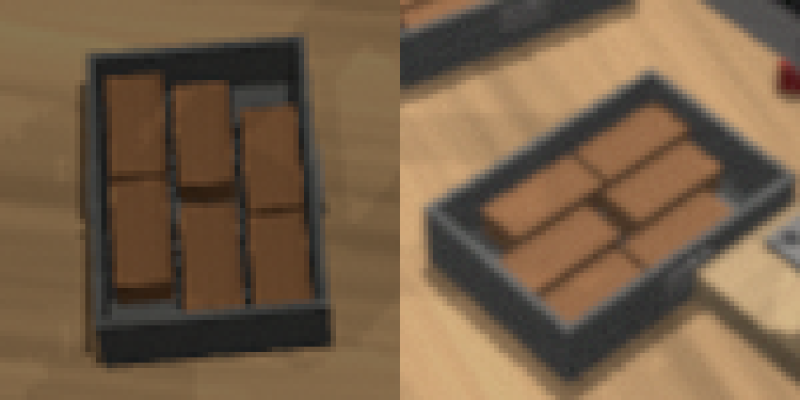

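Both views show all six blocks flat, with level tops inside the bin. I'll carry the tamper back to its free spot.

```bash
python3 -m handwheel '{"delta_pos": [[-20,0,0],[-30,10,0],[-30,20,0],[-30,20,0],[-20,10,0],[-6,4,0],[0,0,0],[0,0,0]], "rotation": [[0,0,0],[0,0,0],[0,0,0],[0,0,0],[0,0,0],[0,0,0],[0,0,0],[0,0,0]], "claw": [1,1,1,1,1,1,1,1]}'
python3 -m handwheel '{"delta_pos": [[0,0,15],[0,0,25],[0,0,25],[0,0,20],[0,0,10],[0,0,5],[0,0,0],[0,0,0]], "rotation": [[0,0,0],[0,0,0],[0,0,0],[0,0,0],[0,0,0],[0,0,0],[0,0,0],[0,0,0]], "claw": [1,1,1,1,1,1,1,1]}'
python3 - <<'E'
from h import *
s=save('side','side8.png')
b=cv2.imread('pics/side8.png'); cv2.imwrite('pics/s8.png',cv2.resize(b[250:370,280:420],None,fx=5,fy=5,interpolation=3))
E
```

```text
time: 13.75
tool_pos: [0.4679, -0.3432, 0.1966]
ee_rot: [-3.141, -0.001, 0.238]
wrist_force: [-0.0, 0.4, -5.0]
width: 0.0302
time: 14.75
tool_pos: [0.4677, -0.3446, 0.0976]
ee_rot: [3.14, -0.001, 0.237]
wrist_force: [-0.1, -0.2, -4.5]
width: 0.0299
```

View pics/s8.png

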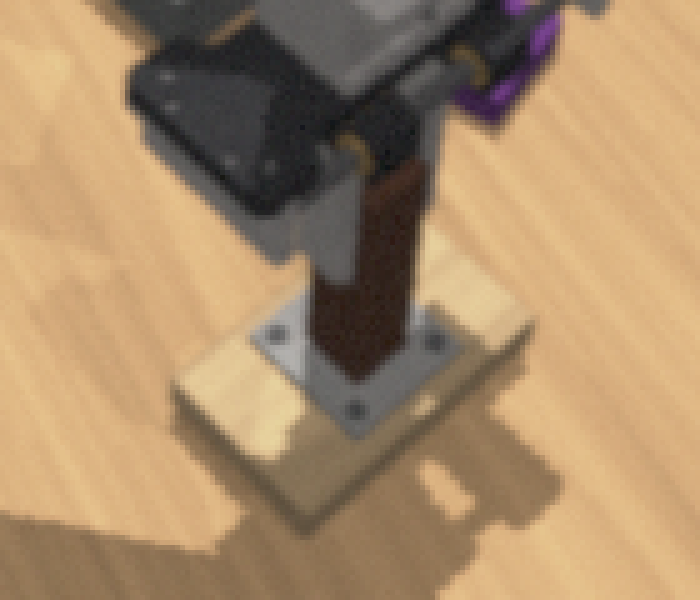

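The plate is upright and a few mm above the bench. Next I'll lower it slowly.

```bash
python3 -m handwheel '{"delta_pos": [[0,0,2],[0,0,2],[0,0,2],[0,0,2],[0,0,1],[0,0,0],[0,0,0],[0,0,0]], "rotation": [[0,0,0],[0,0,0],[0,0,0],[0,0,0],[0,0,0],[0,0,0],[0,0,0],[0,0,0]], "claw": [1,1,1,1,1,1,1,1]}'
```

```text
time: 15.8
tool_pos: [0.4672, -0.3441, 0.091]
ee_rot: [3.14, -0.001, 0.237]
wrist_force: [-4.0, 3.8, 9.6]
width: 0.0298
```

The tamper is resting on the bench, and the TCP offset of 91 mm confirms the press went to about 24 mm. Now I'll ease off, open and retreat.

```bash
python3 -m handwheel '{"delta_pos": [[0,0,-2],[0,0,0],[0,0,0],[0,0,0],[0,0,0],[0,0,0],[0,0,0],[0,0,0]], "rotation": [[0,0,0],[0,0,0],[0,0,0],[0,0,0],[0,0,0],[0,0,0],[0,0,0],[0,0,0]], "claw": [1,-1,-1,-1,-1,-1,-1,-1]}'
python3 -m handwheel '{"delta_pos": [[0,0,-10],[0,0,-20],[0,0,-30],[0,0,-30],[0,0,-30],[0,0,-20],[0,0,0],[0,0,0]], "rotation": [[0,0,0],[0,0,0],[0,0,0],[0,0,0],[0,0,0],[0,0,0],[0,0,0],[0,0,0]], "claw": [-1,-1,-1,-1,-1,-1,-1,-1]}'
python3 - <<'E'
from h import *
for n in ['scene','side']: save(n,n+'9.png')
E
```

```text
time: 16.8
tool_pos: [0.4672, -0.3441, 0.0895]
ee_rot: [3.142, -0.0, 0.237]
wrist_force: [-0.7, -0.1, 0.2]
width: 0.0934
time: 17.8
tool_pos: [0.4669, -0.3439, 0.2288]
ee_rot: [-3.141, 0.001, 0.237]
wrist_force: [-0.3, 1.0, 0.2]
width: 0.0939
```

View pics/side9.png

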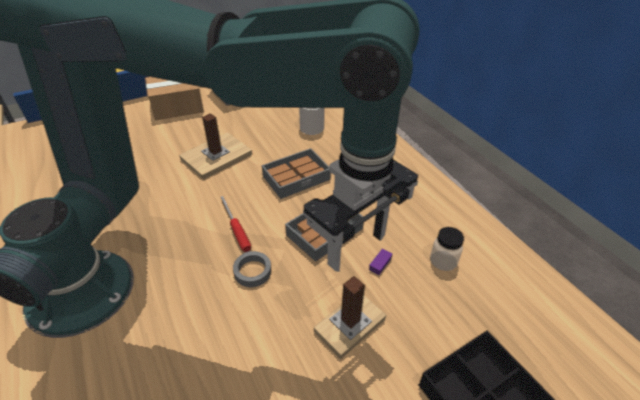

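View pics/scene9.png

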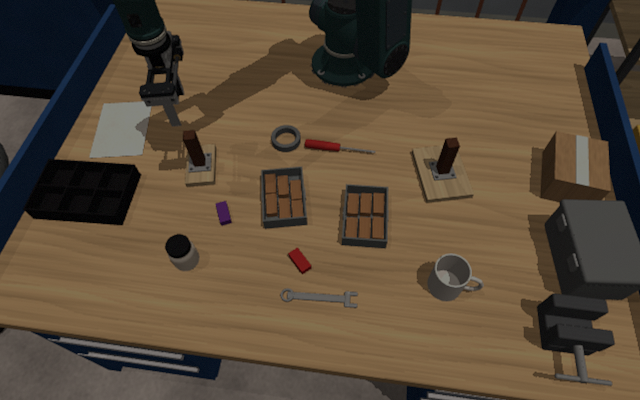

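The tamper stands upright at scene (200,165), the blocks in the bin at (283,197) are flat, and the gripper is clear. I'll hand in the job.

```bash
python3 -c "
from bench import robot
print(robot.close_job())"
```

```text
the job is handed in; nothing more can be done
None
```

I gripped the smaller tamper, pressed it centrally into the bin with the two raised blocks, stood it upright back at its old spot and let go. The job was handed in at about 18 s; no verdict is reported.

- **Press:** the plate bottomed out at about 24 mm above the bench. Wrist force peaked at about 38 N in the readings, which come only at the end of each call.
- **Blocks:** scene, side and wrist views after lifting showed all six blocks flat inside the rim.
- **Tamper:** the final scene and side views showed it standing upright, with the gripper open and clear of it.
- **Disagreements:**
  - The scene camera put things about 4–5 mm further in y than the wrist camera; I used the wrist values, and the plate entered the bin without touching the walls.
  - During the press I first put the underside at 27–29 mm. When the tamper touched the bench again the offset came out about 5 mm larger, so the post had slipped a little in the grip and the true depth was about 24 mm.

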